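# Nest the empty parts cups and put the lid on

### The arm

A 7-joint arm with a two-finger parallel gripper is mounted at the origin on the work surface; the furniture and walls round the work are solid. World frame = base frame: x ahead of the robot, y to its left, z up, the work surface at z = 0. Lengths are in m, angles in degrees, forces in N, time in s.
With the tool pointing down it reaches from about 0.4 to 0.875 m from the base axis. Payload 19.3 kg.
Tool frame: the origin (TCP) lies at the very end of the fingers, on their centre line; the grasp point (between the pads) lies 19 mm behind it; z points along the fingers, y is the line along which they close (so a half turn about z gives the same grasp; the last joint's range is limited). The gripper opens to 85 mm and grips with 20 to 120 N. Pads are 22 mm wide; open, the fingers measure 114 mm over their backs; the gripper's body (76 mm by 85 mm) begins 54 mm behind the grasp point. The pads swing forward as they close: fully open they stand 13 mm farther back than shut.
Start: joints at [66.28, 29.874, -2.08, 91.645, 1.215, 58.505, -6.463], TCP at [0.211, -0.588, 0.231] pointing down, gripper open.
Joint ranges: [-166.77, 166.77], [-17.47, 122.26], [-85.68, 81.53], [9.62, 139.38], [-72.42, 252.41], [9.2, 110.78], [-144.41, 144.41]. Speed limits (degrees/s): [108.29, 108.29, 136.94, 136.94, 172.46, 172.46, 172.46].

### API

Orientations are given as a 3x3 rotation matrix whose columns are the frame's x, y, z axes.
In Python, from workcell import env, imaging, order gives the robot as it stands (env), with the cameras (imaging) and the job (order).
- The arm moves only by the tool nudge_tcp, called after "Emit:" as name(argument=value, ...) on one line, values as JSON. Schema: {"type":"object","properties":{"segments":{"type":"object","properties":{"offsets":{"type":"array","items":{"type":"array","items":{"type":"number"},"minItems":6,"maxItems":6},"minItems":1,"maxItems":10}},"additionalProperties":false,"required":["offsets"]},"finger_gap":{"type":"number"},"force":{"type":"number"},"only":{"type":"string"},"quiet":{"type":"boolean"},"lines":{"type":"string"}},"required":["segments"],"additionalProperties":false}. segments is an object whose key "offsets" holds a list of rows, 1 to 10 of them, each of 6 numbers: dx, dy, dz in shares of 0.8 m (1.0 is 0.8 m), then a rotation vector rx, ry, rz in fractions of the full range, 1 being 90 degrees; each row is the pose to reach, as a shift and turn from the pose commanded when the call began, along the tool's axes at that moment; what a row does not reach only later rows make up. A row lasts 1/10 s, in which the tool goes at most 0.05 m and 8.59 degrees, less where a joint would pass 70% of its speed; a pose out of reach is approached as far as the arm can. finger_gap is the finger opening in m, set as the call begins (left out keeps the last). The fingers move at their own pace and stop on an object; force is the grip in N (left out, the last holds). Time passes only in rows, so rows that do not move let the fingers close. The tool returns the time, the measured TCP pose, the force, the opening and the grip force at its end. only (a regular expression) keeps the lines of the reply that match it, lines (a string "A,B") keeps lines A to B, and quiet returns only ok. Shift and turn numbers lie between -1 and 1, and a call with a number outside is refused. Input that does not fit is refused with a message, and nothing moves.
- env.get_state(): the state, without advancing time (a new reading comes with each control period).
- imaging.camera(name): name is "scene" or "top" or "wrist"; returns a dict with "img" (480x640x3 uint8, red, green, blue), "mtx" (3x3 intrinsics, pixels), "cam_to_world" (4x4, takes a point from camera to world coordinates). Camera axes: x right, y up, looking along -z (the intrinsics and any distortion apply to the point x, -y, -z); pixel columns grow to the right and rows downward; lengths in m; the calibration is good to about 2 mm. A picture is of the moment at which its call begins. There is no depth.
- order.finish_job(): hands the job in; it is judged then, once.
The state is a dict: "t": time; "joint_positions": joint angles; "dq": joint speeds; "joint_efforts": joint torques, N m; "ee_pos": TCP position; "ee_rot": TCP orientation; "wrist_force": force on the tool from outside, world axes, zero at the start; "wrist_torque": the same for the moment, N m; "grip_width": finger opening in m; "gripper_force": force on a finger pad.
Only numpy, scipy, OpenCV 4.12 (cv2) and the standard library are available. Lean on these libraries where they do the work, as an engineer would, in place of code of your own. Each camera call takes 0.05 s, during which the arm holds its last target. There are 200 camera calls.

### The job

Nest the three empty parts cups into one upright stack: the blue cup in the grey one and the yellow cup in the blue one, each fully home, and close the yellow cup with the steel lid so that it lies flat on the rim. The grey cup stays standing where it is; set the things down rather than dropping them, let no cup fall over, and leave the cold chisel, the big nut and the tape measure where they lie.

Things in the scene. Friction and masses are not known exactly. Their poses are not given: they have to be found in the camera images.
- grey_cup: tapered grey cup, mouth up, 75 mm tall, foot 40 mm across, straight collar 65 mm across from z = 63 to 75 mm (grasp across it from above), mouth 60 mm inside. Ribs inside stop a nested cup 28 mm above this one, 28 mm standing proud, with about 2 mm of play. 0.16 kg. Origin: centre of underside; z up its axis. It is the bottom of the stack.
- blue_cup: tapered blue cup, mouth up, 75 mm tall, foot 40 mm across, straight collar 65 mm across from z = 63 to 75 mm (grasp across it from above), mouth 60 mm inside. Ribs inside stop a nested cup 28 mm above this one, 28 mm standing proud, with about 2 mm of play. 0.16 kg. Origin: centre of underside; z up its axis. It goes into the grey cup.
- yellow_cup: tapered yellow cup, mouth up, 75 mm tall, foot 40 mm across, straight collar 65 mm across from z = 63 to 75 mm (grasp across it from above), mouth 60 mm inside. Ribs inside stop a nested cup 28 mm above this one, 28 mm standing proud, with about 2 mm of play. 0.16 kg. Origin: centre of underside; z up its axis. It goes into the blue cup.
- lid: round steel lid, 70 mm across, right way up. Spigot below 8 mm deep, 48 mm (end) to 55 mm across; plate z = 8 to 12 mm; black knob in the middle, 20 mm across, straight from z = 16 to 38 mm, top 40 mm. Closed, the plate lies on the rim: origin 67 mm above the yellow cup's. 0.09 kg. Origin: centre of the spigot's underside; z up the knob.
- chisel: bystander: grey steel cold chisel lying on the bench between the cups, 19 x 163 x 18 mm, long along its y. Origin: centre of its underside.
- big_nut: bystander: bare grey steel hex nut lying flat between the cups, 44 x 38 x 20 mm. Origin: centre of its underside.
- tape_measure: bystander: yellow tape measure standing behind the cups, 36 x 76 x 66 mm, long along its y. Origin: centre of its underside.

How it is judged (in metres and radians):
At the end, for the whole second after the job is handed in: Blue cup 28 mm (+-4) above the grey and yellow 28 mm (+-4) above the blue, lid origin 67 mm (+-3) above the yellow cup's, each within 6 mm of the axis below; all within 0.1 rad of upright, at rest; grey cup on the bench, moved less than 50 mm (z of blue_cup in the frame of grey_cup between 0.024 and 0.032 m and horizontal distance between blue_cup and grey_cup below 0.006 m and z of yellow_cup in the frame of blue_cup between 0.024 and 0.032 m and horizontal distance between yellow_cup and blue_cup below 0.006 m and z of lid in the frame of yellow_cup between 0.064 and 0.07 m and horizontal distance between lid and yellow_cup below 0.006 m and angle between each of grey_cup, blue_cup, yellow_cup, lid's own z axis and vertical below 0.1 rad and linear speed of each of grey_cup, blue_cup, yellow_cup, lid below 0.02 m/s and distance of grey_cup from where it was at the start of the episode below 0.05 m and height (world z) of grey_cup below 0.005 m); the robot touches nothing.
It fails at once if a cup or the lid is dropped or flung (faster than 0.6 m/s while the fingers hold none of them) ((contact force between the fingers and grey_cup below 0.05 N and contact force between the fingers and blue_cup below 0.05 N and contact force between the fingers and yellow_cup below 0.05 N and contact force between the fingers and lid below 0.05 N and linear speed of grey_cup above 0.6 m/s) or (contact force between the fingers and grey_cup below 0.05 N and contact force between the fingers and blue_cup below 0.05 N and contact force between the fingers and yellow_cup below 0.05 N and contact force between the fingers and lid below 0.05 N and linear speed of blue_cup above 0.6 m/s) or (contact force between the fingers and grey_cup below 0.05 N and contact force between the fingers and blue_cup below 0.05 N and contact force between the fingers and yellow_cup below 0.05 N and contact force between the fingers and lid below 0.05 N and linear speed of yellow_cup above 0.6 m/s) or (contact force between the fingers and grey_cup below 0.05 N and contact force between the fingers and blue_cup below 0.05 N and contact force between the fingers and yellow_cup below 0.05 N and contact force between the fingers and lid below 0.05 N and linear speed of lid above 0.6 m/s)).
It fails at once if a cup is tipped over (more than 1 rad from upright) (angle between any of grey_cup, blue_cup, yellow_cup's own z axis and vertical above 1 rad).
It fails at once if the cold chisel, the big nut or the tape measure is shifted by more than 40 mm (distance of any of chisel, big_nut, tape_measure from where it was at the start of the episode above 0.04 m).
It also fails if it takes over 72 s, if anything falls off the work surface, if the arm or the gripper's body presses on something with over 40 N, if the wrist force passes 120 N, or if a joint passes its speed limit or range.

## Working session

There is one attempt and no reset: what is moved stays moved. The work goes in short steps, Python scripts to look and compute and a tool call to move; the robot and the scene stay as the last step left them, time stands still between calls to the robot, and variables do not carry over. Pictures are saved under pics/ and viewed, at most 10 in all, crops included, and the job is handed in when it is done.

```bash
ls; mkdir -p pics
```

Run:
```python
from workcell import env, imaging, order
import cv2,numpy as np
s=env.get_state();print(s['t'],s['ee_pos'],np.round(s['ee_rot'],3).tolist(),s['grip_width'])
for n in ['scene','top','wrist']:
    c=imaging.camera(n);cv2.imwrite(f'pics/{n}0.png',c['img'][:,:,::-1]);print(n,np.round(c['mtx'],1).tolist(),np.round(c['cam_to_world'],3).tolist(),[k for k in c])
```

```text
pics
workcell.py
0.0 [ 0.21049978 -0.58813624  0.2307301 ] [[0.941, 0.337, -0.0], [0.337, -0.941, 0.001], [-0.0, -0.001, -1.0]] 0.08538613831922652
scene [[497.9, 0.0, 326.2], [0.0, 497.9, 239.1], [0.0, 0.0, 1.0]] [[0.886, 0.31, -0.344, 0.329], [-0.463, 0.614, -0.64, -0.541], [0.013, 0.726, 0.687, 0.655], [0.0, 0.0, 0.0, 1.0]] ['img', 'mtx', 'cam_to_world']
top [[587.4, 0.0, 318.4], [0.0, 587.4, 233.9], [0.0, 0.0, 1.0]] [[0.028, 0.98, -0.196, 0.426], [-1.0, 0.029, 0.002, 0.034], [0.008, 0.196, 0.981, 1.015], [0.0, 0.0, 0.0, 1.0]] ['img', 'mtx', 'cam_to_world']
wrist [[393.6, 0.0, 317.5], [0.0, 393.6, 237.2], [0.0, 0.0, 1.0]] [[0.338, 0.889, 0.309, 0.29], [-0.941, 0.319, 0.111, -0.56], [0.0, -0.328, 0.945, 0.374], [0.0, 0.0, 0.0, 1.0]] ['img', 'mtx', 'cam_to_world']
```

View pics/top0.png

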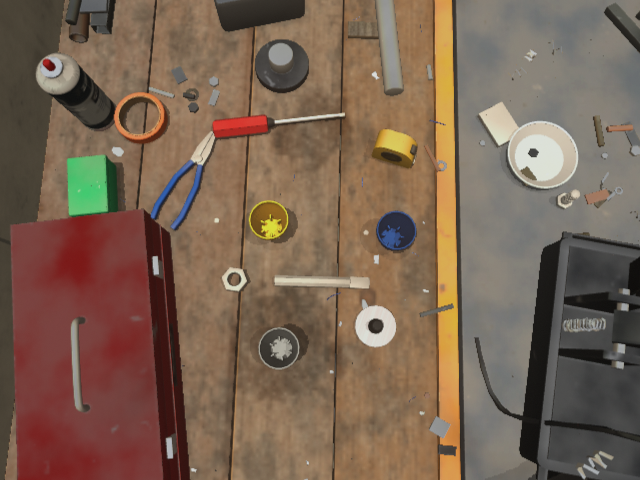

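View pics/scene0.png

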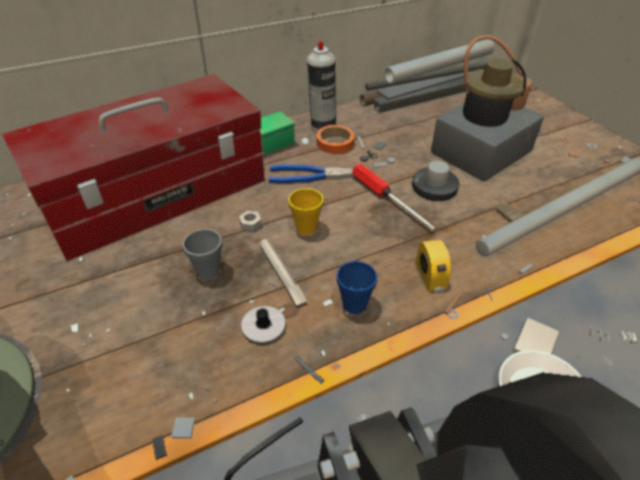

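Create h.py:
```python
from workcell import env, imaging, order
import cv2,numpy as np
def ray(c,px):
    T=c['cam_to_world'];K=c['mtx']
    d=np.array([(px[0]-K[0,2])/K[0,0],-(px[1]-K[1,2])/K[1,1],-1.])
    return T[:3,3],T[:3,:3]@d
def onz(c,px,z):
    o,d=ray(c,px);return o+d*(z-o[2])/d[2]
def tri(r):
    A=np.zeros((3,3));b=np.zeros(3)
    for o,d in r:
        d=d/np.linalg.norm(d);P=np.eye(3)-np.outer(d,d);A+=P;b+=P@o
    p=np.linalg.solve(A,b)
    return p,[np.linalg.norm(np.cross(d/np.linalg.norm(d),p-o)) for o,d in r]
def masks(c):
    h=cv2.cvtColor(c['img'],cv2.COLOR_RGB2HSV)
    return dict(yellow=cv2.inRange(h,(20,140,60),(34,255,255)),blue=cv2.inRange(h,(105,120,30),(125,255,255)),
      grey=cv2.inRange(h,(0,0,15),(180,40,255)),lid=cv2.inRange(h,(0,0,150),(180,45,255)))
def blobs(m,amin=150):
    m=cv2.morphologyEx(m,cv2.MORPH_CLOSE,np.ones((5,5)))
    return [cv2.convexHull(k) for k in cv2.findContours(m,cv2.RETR_EXTERNAL,cv2.CHAIN_APPROX_NONE)[0] if cv2.contourArea(k)>amin]
def near(m,px):
    return min(blobs(m),key=lambda k:abs(cv2.pointPolygonTest(k,(float(px[0]),float(px[1])),True)) if cv2.pointPolygonTest(k,(float(px[0]),float(px[1])),True)<0 else 0)
def circ(c,hull,z):
    "horizontal circle fit of an outline seen in plane z"
    P=np.array([onz(c,p,z)[:2] for p in hull.reshape(-1,2)],np.float32)
    (x,y),r=cv2.minEnclosingCircle(P);return x,y,r
```

Run:
```python
from h import *
g={'top':dict(yellow=(269,220),blue=(396,231),grey=(279,348),lid=(360,335)),
   'scene':dict(yellow=(306,210),blue=(356,285),grey=(205,250),lid=(250,325))}
C={n:imaging.camera(n) for n in g}
R={}
for n in g:
    m=masks(C[n])
    for k,p in g[n].items():
        h=near(m[k],p);R[n,k]=h;print(n,k,cv2.boundingRect(h),np.round(circ(C[n],h,.012 if k=='lid' else .075),4))
        cv2.imwrite(f'pics/m_{n}_{k}.png',m[k])
```

```text
top yellow (249, 200, 40, 40) [0.6353 0.1152 0.0333]
top blue (377, 211, 39, 39) [ 0.6235 -0.0943  0.0321]
top grey (259, 328, 41, 41) [0.4293 0.0895 0.0324]
top lid (355, 300, 41, 47) [ 0.4773 -0.0662  0.0416]
scene yellow (288, 188, 36, 48) [0.6219 0.0832 0.0659]
scene blue (338, 262, 38, 51) [ 0.6107 -0.1137  0.0517]
scene grey (183, 229, 39, 51) [0.4286 0.0592 0.0597]
scene lid (241, 306, 44, 36) [ 0.4751 -0.0662  0.0388]
```

Careful with the scale: shifts go in shares of 0.8 m and turns go in shares of 90 degrees. That gives: 0.39 m / 0.8 = 0.4875, -0.05 m / 0.8 = -0.0625, 19.7 degrees / 90 = 0.2189.

Emit:
nudge_tcp(segments={"offsets":[[0.0375, -0.0225, -0.025, 0, 0, 0.0222], [0.0875, -0.0513, -0.05, 0, 0, 0.0444], [0.1375, -0.0813, -0.0625, 0, 0, 0.0667], [0.1875, -0.11, -0.0625, 0, 0, 0.0889], [0.2375, -0.14, -0.0625, 0, 0, 0.1111], [0.2875, -0.1688, -0.0625, 0, 0, 0.1333], [0.3375, -0.1988, -0.0625, 0, 0, 0.1556], [0.3875, -0.2275, -0.0625, 0, 0, 0.1778], [0.4375, -0.2575, -0.0625, 0, 0, 0.2], [0.4875, -0.2863, -0.0625, 0, 0, 0.2189]]}, finger_gap=0.085, force=40)

```text
t: 1.25
ee_pos: [0.5016, -0.2397, 0.2814]
ee_rot: [[1.0, -0.001, 0.0], [-0.001, -1.0, -0.0], [0.0, 0.0, -1.0]]
wrist_force: [0.4, -1.4, -0.6]
grip_width: 0.0849
gripper_force: 0.0
```

Converted, 0.06 m / 0.8 = 0.075, -0.05 m / 0.8 = -0.0625.

Emit:
nudge_tcp(segments={"offsets":[[0.0375, -0.0375, 0, 0, 0, 0], [0.075, -0.0625, 0, 0, 0, 0], [0.075, -0.0625, 0, 0, 0, 0], [0.075, -0.0625, 0, 0, 0, 0]]})

```text
t: 1.65
ee_pos: [0.5608, -0.1909, 0.2809]
ee_rot: [[1.0, 0.001, -0.001], [0.001, -1.0, 0.0], [-0.001, -0.0, -1.0]]
wrist_force: [0.6, -0.7, 0.1]
grip_width: 0.0849
gripper_force: 0.0
```

Run:
```python
from h import *
import pickle
c=imaging.camera('wrist');pickle.dump(c,open('w1.pkl','wb'));cv2.imwrite('pics/w1.png',c['img'][:,:,::-1])
```

Emit:
nudge_tcp(segments={"offsets":[[0.0375, -0.0438, 0, 0, 0, 0], [0.0775, -0.0875, 0, 0, 0, 0], [0.0775, -0.1188, 0, 0, 0, 0], [0.0775, -0.1188, 0, 0, 0, 0], [0.0775, -0.1188, 0, 0, 0, 0]]})

```text
t: 2.2
ee_pos: [0.6221, -0.0975, 0.2814]
ee_rot: [[1.0, -0.001, -0.0], [-0.001, -1.0, -0.001], [-0.0, 0.001, -1.0]]
wrist_force: [-0.3, -0.8, 0.3]
grip_width: 0.0847
gripper_force: 0.0
```

Run:
```python
from h import *
import pickle
c=imaging.camera('wrist');pickle.dump(c,open('w2.pkl','wb'));cv2.imwrite('pics/w2.png',c['img'][:,:,::-1])
a=pickle.load(open('w1.pkl','rb'));cv2.imwrite('pics/w12.png',cv2.resize(np.hstack([a['img'],c['img']])[:,:,::-1],(800,300)))
```

```text
(no output)
```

View pics/w12.png

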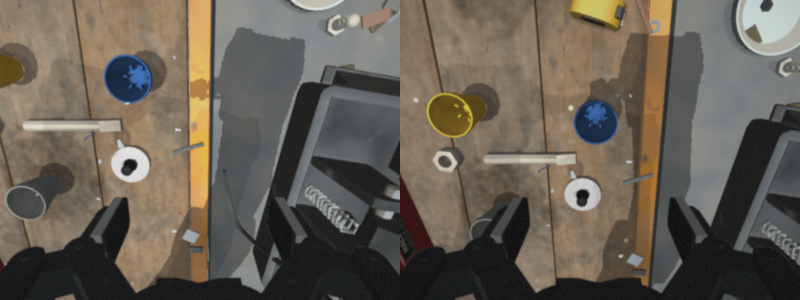

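Run:
```python
from h import *
import pickle
C=dict(w1=pickle.load(open('w1.pkl','rb')),w2=pickle.load(open('w2.pkl','rb')),top=imaging.camera('top'))
def ctr(n,k,px):
    m=masks(C[n])[k]
    if k in('lid','grey'): m=cv2.morphologyEx(m,cv2.MORPH_OPEN,np.ones((9,9)))
    h=near(m,px)
    if k=='lid': e=cv2.fitEllipse(h);return np.array(e[0]),e[1]
    f=np.zeros((480,640),np.uint8);cv2.drawContours(f,[h],-1,255,-1)
    d=cv2.distanceTransform(f,cv2.DIST_L2,5);return np.argwhere(d>d.max()-.3).mean(0)[::-1],d.max(),cv2.boundingRect(h)
for k,v in dict(blue=dict(w1=(205,125),w2=(314,195),top=(396,231)),lid=dict(w1=(190,261),w2=(275,309),top=(360,335)),yellow=dict(w2=(80,183),top=(269,220)),grey=dict(w1=(45,320),top=(279,348))).items():
    cs={n:ctr(n,k,p) for n,p in v.items()};
    for n in cs: print(k,n,cs[n], onz(C[n],cs[n][0],.012 if k=='lid' else .075)[:2])
    p,r=tri([ray(C[n],cs[n][0]) for n in cs]);print(k,'TRI',p,np.round(r,4))
```

```text
blue w1 (array([204.5, 125.5]), np.float32(36.150394), (167, 88, 76, 76)) [ 0.62469693 -0.09469793]
blue w2 (array([313. , 195.5]), np.float32(33.953495), (279, 161, 69, 69)) [ 0.62509136 -0.09401024]
blue top (array([396.5       , 232.33333333]), np.float32(17.0), (377, 215, 39, 35)) [ 0.61970971 -0.09550614]
blue TRI [ 0.62300017 -0.09447487  0.06891852] [0.002  0.0008 0.0028]
lid w1 (array([207.72294617, 262.65264893]), (56.40729904174805, 64.1103515625)) [ 0.4711773  -0.06721347]
lid w2 (array([291.48706055, 310.70172119]), (50.92751693725586, 59.05217742919922)) [ 0.47090291 -0.06737083]
lid top (array([375.01077271, 325.59844971]), (40.604454040527344, 42.17930221557617)) [ 0.47080022 -0.06819614]
lid TRI [ 0.47109487 -0.06762978  0.01244798] [0.0004 0.0002 0.0006]
yellow w2 (array([ 85.66666667, 183.33333333]), np.float32(35.150394), (43, 148, 94, 73)) [0.63631359 0.10983494]
yellow top (array([268., 219.]), np.float32(19.575197), (249, 200, 40, 40)) [0.63575647 0.11526058]
yellow TRI [0.6360421  0.11486704 0.06840838] [0.0015 0.0015]
grey w1 (array([ 46.5, 321. ]), np.float32(31.756594), (8, 278, 91, 75)) [0.43348791 0.08291292]
grey top (array([284. , 344.5]), np.float32(13.984499), (271, 328, 28, 31)) [0.43451643 0.08108164]
grey TRI [0.43464488 0.08109988 0.07714662] [0.0002 0.0002]
```

Converted, 0.237 m / 0.8 = 0.2963, -0.003 m / 0.8 = -0.0038.

Emit:
nudge_tcp(segments={"offsets":[[0.0025, -0.0038, 0.05, 0, 0, 0], [0.0025, -0.0038, 0.1063, 0, 0, 0], [0.0025, -0.0038, 0.1625, 0, 0, 0], [0.0025, -0.0038, 0.2125, 0, 0, 0], [0.0025, -0.0038, 0.25, 0, 0, 0], [0.0025, -0.0038, 0.275, 0, 0, 0], [0.0025, -0.0038, 0.2913, 0, 0, 0], [0.0025, -0.0038, 0.2963, 0, 0, 0], [0.0025, -0.0038, 0.2963, 0, 0, 0]]}, finger_gap=0.085, force=40)

```text
t: 3.2
ee_pos: [0.6247, -0.094, 0.0446]
ee_rot: [[1.0, -0.001, 0.0], [-0.001, -1.0, -0.0], [0.0, 0.0, -1.0]]
wrist_force: [0.1, 1.0, 0.8]
grip_width: 0.0851
gripper_force: 0.0
```

Emit:
nudge_tcp(segments={"offsets":[[0, 0, 0, 0, 0, 0], [0, 0, 0, 0, 0, 0], [0, 0, 0, 0, 0, 0], [0, 0, 0, 0, 0, 0], [0, 0, 0, 0, 0, 0], [0, 0, 0, 0, 0, 0], [0, 0, 0, 0, 0, 0], [0, 0, 0, 0, 0, 0]]}, finger_gap=0.05, force=40)

```text
t: 4.0
ee_pos: [0.6255, -0.0936, 0.0459]
ee_rot: [[1.0, -0.0, 0.002], [-0.0, -1.0, -0.0], [0.002, 0.0, -1.0]]
wrist_force: [-2.6, -0.3, 10.0]
grip_width: 0.0633
gripper_force: 42.3
```

Converted, -0.19 m / 0.8 = -0.2375, -0.178 m / 0.8 = -0.2225.

Emit:
nudge_tcp(segments={"offsets":[[0, 0, -0.025, 0, 0, 0], [0, 0, -0.0688, 0, 0, 0], [0, 0, -0.125, 0, 0, 0], [-0.025, -0.025, -0.1625, 0, 0, 0], [-0.0625, -0.0588, -0.1625, 0, 0, 0], [-0.1025, -0.0963, -0.1625, 0, 0, 0], [-0.1438, -0.1338, -0.1625, 0, 0, 0], [-0.185, -0.1725, -0.1625, 0, 0, 0], [-0.2188, -0.205, -0.1625, 0, 0, 0], [-0.2375, -0.2225, -0.1625, 0, 0, 0]]})

```text
t: 5.0
ee_pos: [0.4329, 0.0864, 0.1752]
ee_rot: [[1.0, 0.002, 0.001], [0.002, -1.0, 0.0], [0.001, -0.0, -1.0]]
wrist_force: [0.7, -0.8, -1.1]
grip_width: 0.0634
gripper_force: 44.6
```

Emit:
nudge_tcp(segments={"offsets":[[-0.0063, -0.0063, 0, 0, 0, 0], [-0.0063, -0.0063, 0, 0, 0, 0], [-0.0063, -0.0063, 0, 0, 0, 0]]})

```text
t: 5.3
ee_pos: [0.4305, 0.089, 0.1746]
ee_rot: [[1.0, -0.001, 0.001], [-0.001, -1.0, -0.0], [0.001, 0.0, -1.0]]
wrist_force: [0.5, -0.0, -1.7]
grip_width: 0.063
gripper_force: 44.6
```

Run:
```python
from h import *
for n in('top','scene'):
    c=imaging.camera(n);cv2.imwrite(f'pics/{n}1.png',c['img'][:,:,::-1])
c2=imaging.camera('top')
cv2.imwrite('pics/c1.png',np.hstack([cv2.resize(c['img'][150:350,120:320],(400,400)),cv2.resize(c2['img'][230:430,180:380],(400,400))])[:,:,::-1])
```

```text
(no output)
```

View pics/c1.png

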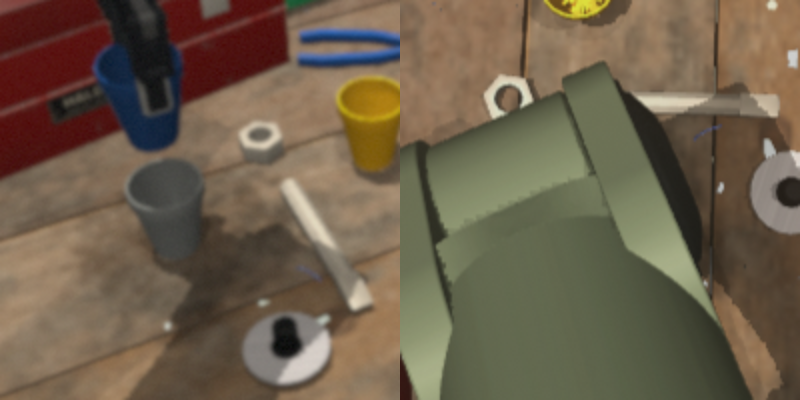

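Converted, 0.101 m / 0.8 = 0.1263, 0.1 m / 0.8 = 0.125.

Emit:
nudge_tcp(segments={"offsets":[[-0.0013, 0, 0.0375, 0, 0, 0], [-0.0013, 0, 0.0688, 0, 0, 0], [-0.0013, 0, 0.0875, 0, 0, 0], [-0.0013, 0, 0.1, 0, 0, 0], [-0.0013, 0, 0.1088, 0, 0, 0], [-0.0013, 0, 0.1163, 0, 0, 0], [-0.0013, 0, 0.1213, 0, 0, 0], [-0.0013, 0, 0.125, 0, 0, 0], [-0.0013, 0, 0.1263, 0, 0, 0], [-0.0013, 0, 0.1263, 0, 0, 0]]})

```text
t: 6.45
ee_pos: [0.4292, 0.0898, 0.0738]
ee_rot: [[1.0, -0.0, 0.001], [-0.0, -1.0, 0.0], [0.001, -0.0, -1.0]]
wrist_force: [-0.4, -0.0, 6.1]
grip_width: 0.0633
gripper_force: 45.1
```

```bash
python3 -c "
from h import *
c=imaging.camera('scene');cv2.imwrite('pics/s2.png',cv2.resize(c['img'][170:320,130:280],(450,450))[:,:,::-1])"
```

```text
(no output)
```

View pics/s2.png

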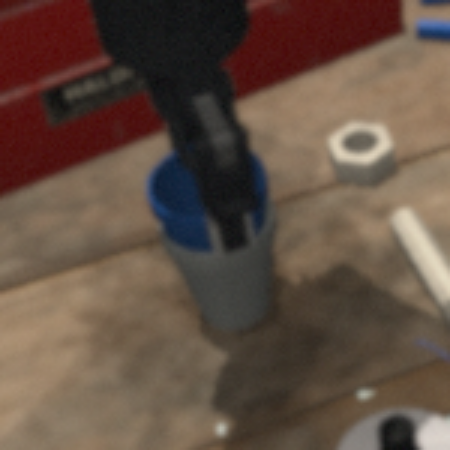

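Converted, -0.17 m / 0.8 = -0.2125, -0.14 m / 0.8 = -0.175.

Emit:
nudge_tcp(segments={"offsets":[[0, 0, 0, 0, 0, 0], [0, 0, 0, 0, 0, 0], [0, 0, 0, 0, 0, 0], [0, 0, 0, 0, 0, 0], [0, 0, -0.0125, 0, 0, 0], [0, 0, -0.0375, 0, 0, 0], [0, 0, -0.075, 0, 0, 0], [0, 0, -0.125, 0, 0, 0], [0, 0, -0.175, 0, 0, 0], [0.0125, 0, -0.2125, 0, 0, 0]]}, finger_gap=0.085)

```text
t: 7.5
ee_pos: [0.4381, 0.0897, 0.2465]
ee_rot: [[1.0, 0.0, 0.002], [0.0, -1.0, 0.001], [0.002, -0.001, -1.0]]
wrist_force: [0.1, -0.4, -0.4]
grip_width: 0.0849
gripper_force: 0.0
```

Emit:
nudge_tcp(segments={"offsets":[[0.0375, -0.005, -0.025, 0, 0, 0], [0.0875, -0.0113, -0.0375, 0, 0, 0], [0.1438, -0.0175, -0.0375, 0, 0, 0], [0.1938, -0.025, -0.0375, 0, 0, 0], [0.2313, -0.03, -0.0375, 0, 0, 0], [0.2463, -0.0313, -0.0375, 0, 0, 0], [0.2463, -0.0313, -0.0375, 0, 0, 0], [0.2463, -0.0313, -0.0375, 0, 0, 0]]})

```text
t: 8.3
ee_pos: [0.635, 0.1145, 0.2736]
ee_rot: [[1.0, -0.0, -0.001], [-0.0, -1.0, 0.0], [-0.001, -0.0, -1.0]]
wrist_force: [0.0, -0.3, 0.3]
grip_width: 0.0852
gripper_force: 0.0
```

Create look.py:
```python
from h import *
C={n:imaging.camera(n) for n in('wrist','top','scene')}
cv2.imwrite('pics/look.png',np.hstack([cv2.resize(C['wrist']['img'],(400,300)),cv2.resize(C['scene']['img'],(400,300))])[:,:,::-1])
def ctr(n,k,i=0):
    h=sorted(blobs(masks(C[n])[k]),key=cv2.contourArea)[-1-i]
    f=np.zeros((480,640),np.uint8);cv2.drawContours(f,[h],-1,255,-1)
    d=cv2.distanceTransform(f,cv2.DIST_L2,5);return np.argwhere(d>d.max()-.3).mean(0)[::-1],d.max(),cv2.boundingRect(h),circ(C[n],h,.075 if k=='yellow' else .103)
for n in('wrist','top'):
  for k in('yellow','blue'):
    for i in(0,1):
      try:
        r=ctr(n,k,i);print(n,k,np.round(r[0],1),r[1],r[2],np.round(r[3],4),onz(C[n],r[0],.075)[:2],onz(C[n],r[0],.103)[:2])
      except Exception as e: pass
```

```bash
python3 look.py
```

```text
wrist yellow [542.8  22. ] 31.756594 (501, 0, 113, 63) [ 0.775  -0.0708  0.0427] [ 0.77684007 -0.05993241] [ 0.7721275  -0.04563671]
wrist yellow [588.3 251.1] 14.181398 (557, 155, 62, 201) [ 0.574  -0.141   0.1018] [ 0.58704049 -0.13825917] [ 0.59787034 -0.11754941]
wrist blue [341.3 404.7] 29.959694 (311, 368, 63, 67) [0.4375 0.0906 0.0408] [0.40933296 0.08817666] [0.43471503 0.09034391]
wrist blue [140.5 103.4] 10.187599 (111, 69, 55, 107) [0.7024 0.2531 0.0468] [0.71696501 0.25968908] [0.71715552 0.24781142]
top yellow [446.  120.5] 8.3938 (438, 16, 17, 144) [ 0.8801 -0.1879  0.1322] [ 0.81626122 -0.17933086] [ 0.80462498 -0.17296581]
top yellow [448.  296.5] 10.0 (439, 235, 19, 122) [ 0.5209 -0.178   0.0973] [ 0.51734285 -0.17819465] [ 0.51461134 -0.17186345]
```

View pics/look.png

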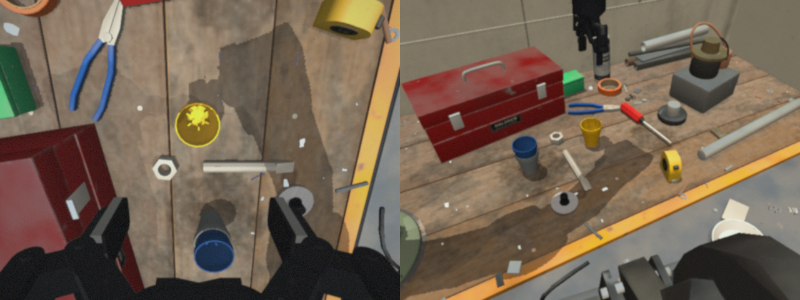

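Run:
```python
from h import *
c=imaging.camera('wrist');m=masks(c)
h=near(m['yellow'],(315,199));print(cv2.boundingRect(h),circ(c,h,.075),circ(c,h,.07))
h=near(m['blue'],(341,404));print(cv2.boundingRect(h));P=np.array([onz(c,p,.103) for p in h.reshape(-1,2)]);print(P.min(0),P.max(0),P[:,1].min()+P[:,1].max())
```

```text
(280, 163, 72, 72) (0.6357401013374329, 0.1154368594288826, 0.032883185893297195) (0.6345211267471313, 0.11544875800609589, 0.03336199373006821)
(311, 368, 63, 67)
[0.39750698 0.05846022 0.103     ] [0.47818555 0.12038681 0.103     ] 0.17884702861079804
```

Converted, 0.229 m / 0.8 = 0.2863, -0.001 m / 0.8 = -0.0013.

Emit:
nudge_tcp(segments={"offsets":[[0, -0.0013, 0.05, 0, 0, 0], [0, -0.0013, 0.1063, 0, 0, 0], [0, -0.0013, 0.1625, 0, 0, 0], [0, -0.0013, 0.2125, 0, 0, 0], [0, -0.0013, 0.25, 0, 0, 0], [0, -0.0013, 0.2713, 0, 0, 0], [0, -0.0013, 0.2825, 0, 0, 0], [0, -0.0013, 0.2863, 0, 0, 0], [0, -0.0013, 0.2863, 0, 0, 0]]}, finger_gap=0.085, force=40)

```text
t: 9.4
ee_pos: [0.6362, 0.1158, 0.0453]
ee_rot: [[1.0, -0.0, 0.001], [-0.0, -1.0, 0.0], [0.001, -0.0, -1.0]]
wrist_force: [0.0, 0.1, 0.9]
grip_width: 0.085
gripper_force: 0.0
```

Emit:
nudge_tcp(segments={"offsets":[[0, 0, 0, 0, 0, 0], [0, 0, 0, 0, 0, 0], [0, 0, 0, 0, 0, 0], [0, 0, 0, 0, 0, 0], [0, 0, 0, 0, 0, 0], [0, 0, 0, 0, 0, 0], [0, 0, 0, 0, 0, 0], [0, 0, 0, 0, 0, 0]]}, finger_gap=0.05, force=40)

```text
t: 10.2
ee_pos: [0.6366, 0.1158, 0.046]
ee_rot: [[1.0, -0.0, 0.002], [-0.0, -1.0, 0.0], [0.002, -0.0, -1.0]]
wrist_force: [-0.7, -0.1, 11.1]
grip_width: 0.0643
gripper_force: 41.6
```

Emit:
nudge_tcp(segments={"offsets":[[0, 0, -0.025, 0, 0, 0], [0, 0, -0.075, 0, 0, 0], [0, 0, -0.1313, 0, 0, 0], [0, 0, -0.1813, 0, 0, 0], [-0.0313, 0.0038, -0.2, 0, 0, 0], [-0.075, 0.0088, -0.2, 0, 0, 0], [-0.125, 0.015, -0.2, 0, 0, 0], [-0.175, 0.0213, -0.2, 0, 0, 0], [-0.2188, 0.0275, -0.2, 0, 0, 0], [-0.2463, 0.0313, -0.2, 0, 0, 0]]})

```text
t: 11.2
ee_pos: [0.4365, 0.0901, 0.205]
ee_rot: [[1.0, 0.0, 0.001], [0.0, -1.0, -0.0], [0.001, 0.0, -1.0]]
wrist_force: [0.8, -0.1, -2.4]
grip_width: 0.064
gripper_force: 45.0
```

Emit:
nudge_tcp(segments={"offsets":[[-0.0113, 0.0013, 0, 0, 0, 0], [-0.0113, 0.0013, 0, 0, 0, 0], [-0.0113, 0.0013, 0, 0, 0, 0]]})

```text
t: 11.5
ee_pos: [0.4308, 0.0899, 0.2047]
ee_rot: [[1.0, -0.0, 0.001], [-0.0, -1.0, 0.0], [0.001, -0.0, -1.0]]
wrist_force: [-0.8, 0.7, -0.4]
grip_width: 0.0642
gripper_force: 45.0
```

Converted, 0.103 m / 0.8 = 0.1288, 0.101 m / 0.8 = 0.1263.

Emit:
nudge_tcp(segments={"offsets":[[-0.0013, 0, 0.0375, 0, 0, 0], [-0.0013, 0, 0.0688, 0, 0, 0], [-0.0013, 0, 0.0875, 0, 0, 0], [-0.0013, 0, 0.1, 0, 0, 0], [-0.0013, 0, 0.11, 0, 0, 0], [-0.0013, 0, 0.1175, 0, 0, 0], [-0.0013, 0, 0.1225, 0, 0, 0], [-0.0013, 0, 0.1263, 0, 0, 0], [-0.0013, 0, 0.1288, 0, 0, 0], [-0.0013, 0, 0.1288, 0, 0, 0]]})

```text
t: 12.5
ee_pos: [0.4293, 0.0897, 0.1018]
ee_rot: [[1.0, -0.0, 0.001], [-0.0, -1.0, 0.0], [0.001, -0.0, -1.0]]
wrist_force: [-2.1, -1.4, 7.3]
grip_width: 0.0639
gripper_force: 45.5
```

Converted, -0.17 m / 0.8 = -0.2125, -0.06 m / 0.8 = -0.075.

Emit:
nudge_tcp(segments={"offsets":[[0, 0, 0, 0, 0, 0], [0, 0, 0, 0, 0, 0], [0, 0, 0, 0, 0, 0], [0, 0, 0, 0, 0, 0], [0, 0, -0.0125, 0, 0, 0], [0, 0, -0.0375, 0, 0, 0], [0, 0, -0.075, 0, 0, 0], [0, 0, -0.125, 0, 0, 0], [0, 0, -0.175, 0, 0, 0], [0, 0.0125, -0.2125, 0, 0, 0]]}, finger_gap=0.085)

```text
t: 13.5
ee_pos: [0.4286, 0.0805, 0.2745]
ee_rot: [[1.0, 0.002, 0.002], [0.002, -1.0, 0.001], [0.002, -0.001, -1.0]]
wrist_force: [0.6, -0.5, -0.3]
grip_width: 0.0853
gripper_force: 0.0
```

Emit:
nudge_tcp(segments={"offsets":[[0.0125, 0.0375, 0, 0, 0, 0], [0.025, 0.0875, 0, 0, 0, 0], [0.0375, 0.1375, 0, 0, 0, 0], [0.0525, 0.1688, 0, 0, 0, 0], [0.0525, 0.1838, 0, 0, 0, 0], [0.0525, 0.1838, 0, 0, 0, 0], [0.0525, 0.1838, 0, 0, 0, 0]]}, finger_gap=0.06)

```text
t: 14.2
ee_pos: [0.4703, -0.0664, 0.2716]
ee_rot: [[1.0, 0.001, -0.0], [0.001, -1.0, 0.0], [-0.0, -0.0, -1.0]]
wrist_force: [-0.1, 0.1, -0.1]
grip_width: 0.0599
gripper_force: 0.0
```

Run:
```python
from h import *
c=imaging.camera('wrist');s=imaging.camera('scene')
cv2.imwrite('pics/look2.png',np.hstack([cv2.resize(c['img'],(400,300)),cv2.resize(s['img'][150:360,120:400],(400,300))])[:,:,::-1])
m=masks(c)
for h in blobs(m['yellow']):
    print('y',cv2.boundingRect(h),circ(c,h,.131))
for h in blobs(cv2.morphologyEx(m['lid'],cv2.MORPH_OPEN,np.ones((9,9))),800):
    e=cv2.fitEllipse(h);print('lid?',e,onz(c,e[0],.012))
```

```text
y (77, 226, 92, 83) (0.4301828145980835, 0.08411437273025513, 0.03851684182882309)
y (436, 11, 32, 47) (0.595690131187439, -0.15305060148239136, 0.015398235060274601)
lid? ((317.8392333984375, 186.01458740234375), (66.47314453125, 68.10694885253906), 117.1558837890625) [ 0.4710486  -0.06720266  0.012     ]
lid? ((243.00152587890625, 113.13211822509766), (20.938199996948242, 254.3972625732422), 90.41561126708984) [0.54303304 0.00601109 0.012     ]
```

View pics/look2.png

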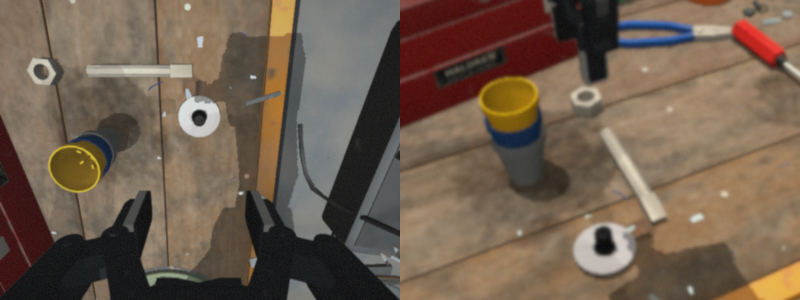

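Converted, 0.254 m / 0.8 = 0.3175, 0.001 m / 0.8 = 0.0013.

Emit:
nudge_tcp(segments={"offsets":[[0.0013, 0.0013, 0.05, 0, 0, 0], [0.0013, 0.0013, 0.1063, 0, 0, 0], [0.0013, 0.0013, 0.1625, 0, 0, 0], [0.0013, 0.0013, 0.2125, 0, 0, 0], [0.0013, 0.0013, 0.25, 0, 0, 0], [0.0013, 0.0013, 0.2813, 0, 0, 0], [0.0013, 0.0013, 0.3, 0, 0, 0], [0.0013, 0.0013, 0.3125, 0, 0, 0], [0.0013, 0.0013, 0.3175, 0, 0, 0], [0.0013, 0.0013, 0.3175, 0, 0, 0]]}, finger_gap=0.06, force=40)

```text
t: 15.3
ee_pos: [0.4717, -0.068, 0.0174]
ee_rot: [[1.0, 0.0, -0.0], [0.0, -1.0, 0.0], [-0.0, -0.0, -1.0]]
wrist_force: [-0.4, 0.3, -0.0]
grip_width: 0.0598
gripper_force: 0.0
```

Emit:
nudge_tcp(segments={"offsets":[[0, 0, 0.0019, 0, 0, 0], [0, 0, 0.0019, 0, 0, 0], [0, 0, 0.0019, 0, 0, 0], [0, 0, 0.0019, 0, 0, 0], [0, 0, 0.0019, 0, 0, 0], [0, 0, 0.0019, 0, 0, 0], [0, 0, 0.0019, 0, 0, 0], [0, 0, 0.0019, 0, 0, 0], [0, 0, 0.0019, 0, 0, 0]]}, finger_gap=0.005, force=40)

```text
t: 16.2
ee_pos: [0.472, -0.0684, 0.0164]
ee_rot: [[1.0, -0.0, 0.001], [-0.0, -1.0, -0.0], [0.001, 0.0, -1.0]]
wrist_force: [-1.6, 0.1, 8.5]
grip_width: 0.0181
gripper_force: 37.9
```

Converted, -0.19 m / 0.8 = -0.2375, -0.17 m / 0.8 = -0.2125.

Emit:
nudge_tcp(segments={"offsets":[[0, 0, -0.0125, 0, 0, 0], [0, 0, -0.05, 0, 0, 0], [0, 0, -0.1063, 0, 0, 0], [0, 0, -0.1625, 0, 0, 0], [0, 0, -0.2125, 0, 0, 0], [-0.0063, -0.025, -0.2375, 0, 0, 0], [-0.0175, -0.0688, -0.2375, 0, 0, 0], [-0.0313, -0.1188, -0.2375, 0, 0, 0], [-0.0438, -0.1625, -0.2375, 0, 0, 0], [-0.05, -0.1875, -0.2375, 0, 0, 0]]})

```text
t: 17.2
ee_pos: [0.4305, 0.084, 0.2067]
ee_rot: [[1.0, 0.002, 0.001], [0.002, -1.0, 0.001], [0.001, -0.0, -1.0]]
wrist_force: [0.2, -0.6, -0.5]
grip_width: 0.0184
gripper_force: 38.6
```

Emit:
nudge_tcp(segments={"offsets":[[-0.0019, -0.01, 0, 0, 0, 0], [-0.0019, -0.01, 0, 0, 0, 0], [-0.0019, -0.01, 0, 0, 0, 0]]})

```text
t: 17.5
ee_pos: [0.4304, 0.0886, 0.206]
ee_rot: [[1.0, -0.001, 0.0], [-0.001, -1.0, -0.0], [0.0, 0.0, -1.0]]
wrist_force: [-0.3, -1.1, -1.3]
grip_width: 0.0185
gripper_force: 38.6
```

```bash
python3 -c "
from h import *
c=imaging.camera('scene');cv2.imwrite('pics/s3.png',cv2.resize(c['img'][130:310,110:310],(600,540))[:,:,::-1])"
```

```text
(no output)
```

View pics/s3.png

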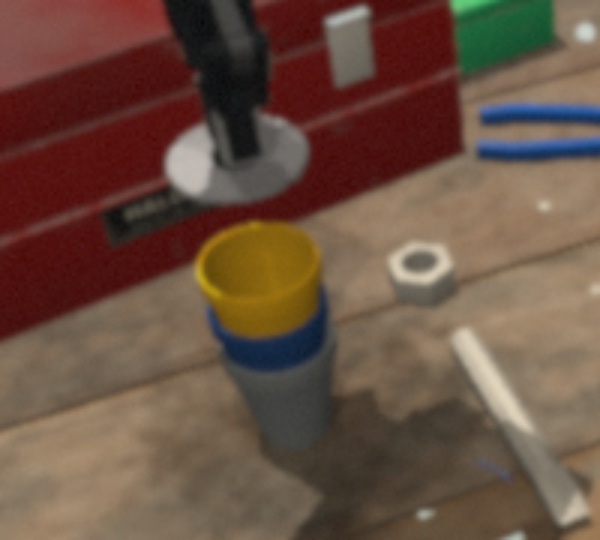

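Emit:
nudge_tcp(segments={"offsets":[[-0.0013, -0.0013, 0.025, 0, 0, 0], [-0.0013, -0.0013, 0.0438, 0, 0, 0], [-0.0013, -0.0013, 0.0563, 0, 0, 0], [-0.0013, -0.0013, 0.065, 0, 0, 0], [-0.0013, -0.0013, 0.0713, 0, 0, 0], [-0.0013, -0.0013, 0.0763, 0, 0, 0], [-0.0013, -0.0013, 0.08, 0, 0, 0], [-0.0013, -0.0013, 0.0825, 0, 0, 0], [-0.0013, -0.0013, 0.0838, 0, 0, 0], [-0.0013, -0.0013, 0.0838, 0, 0, 0]]})

```text
t: 18.55
ee_pos: [0.4297, 0.0908, 0.1393]
ee_rot: [[1.0, -0.0, 0.001], [-0.0, -1.0, 0.0], [0.001, -0.0, -1.0]]
wrist_force: [-1.0, -1.0, 6.7]
grip_width: 0.0186
gripper_force: 39.6
```

Contact at the expected height; release and retreat clear, then look.

Converted, -0.14 m / 0.8 = -0.175, -0.13 m / 0.8 = -0.1625.

Emit:
nudge_tcp(segments={"offsets":[[0, 0, 0, 0, 0, 0], [0, 0, 0, 0, 0, 0], [0, 0, 0, 0, 0, 0], [0, 0, 0, 0, 0, 0], [0, 0, -0.0125, 0, 0, 0], [0, 0, -0.0375, 0, 0, 0], [0, 0, -0.075, 0, 0, 0], [0, 0, -0.125, 0, 0, 0], [0, 0, -0.1625, 0, 0, 0], [0, 0, -0.175, 0, 0, 0]]}, finger_gap=0.06)

```text
t: 19.55
ee_pos: [0.43, 0.0909, 0.2823]
ee_rot: [[1.0, -0.0, 0.004], [-0.0, -1.0, 0.001], [0.004, -0.001, -1.0]]
wrist_force: [0.3, 0.5, -0.7]
grip_width: 0.0603
gripper_force: 0.0
```

Emit:
nudge_tcp(segments={"offsets":[[0.025, 0.0375, 0, 0, 0, 0], [0.05, 0.0875, 0, 0, 0, 0], [0.0625, 0.1375, 0, 0, 0, 0], [0.075, 0.175, 0, 0, 0, 0], [0.075, 0.2, 0, 0, 0, 0], [0.075, 0.2, 0, 0, 0, 0], [0.075, 0.2, 0, 0, 0, 0]]})

```text
t: 20.25
ee_pos: [0.4889, -0.0692, 0.2787]
ee_rot: [[1.0, -0.001, -0.001], [-0.001, -1.0, 0.0], [-0.001, -0.0, -1.0]]
wrist_force: [0.8, 0.3, 0.1]
grip_width: 0.0599
gripper_force: 0.0
```

Run:
```python
from h import *
C={n:imaging.camera(n) for n in('wrist','top','scene')}
cv2.imwrite('pics/f.png',np.hstack([cv2.resize(C['wrist']['img'],(400,300)),cv2.resize(C['scene']['img'][150:330,100:340],(400,300))])[:,:,::-1])
R=[]
for n in C:
    m=cv2.morphologyEx(masks(C[n])['lid'],cv2.MORPH_OPEN,np.ones((7,7)))
    for h in blobs(m,300):
        e=cv2.fitEllipse(h);p=onz(C[n],e[0],.135)
        if np.hypot(p[0]-.43,p[1]-.09)<.03: print(n,e,p);R.append(ray(C[n],e[0]))
if len(R)>1: print(tri(R))
```

```text
wrist ((119.41913604736328, 289.83343505859375), (72.90856170654297, 89.9835205078125), 116.47087097167969) [0.42848934 0.09070309 0.135     ]
top ((276.0291442871094, 348.6778869628906), (46.782562255859375, 48.325252532958984), 11.998215675354004) [0.42759254 0.08956119 0.135     ]
scene ((194.7753448486328, 215.15301513671875), (25.91895294189453, 45.26374053955078), 79.93949127197266) [0.42858781 0.08682494 0.135     ]
(array([0.42822333, 0.09007811, 0.13350179]), [np.float64(0.0012852461287129154), np.float64(0.0007561638043488122), np.float64(0.001208297001276839)])
```

View pics/f.png

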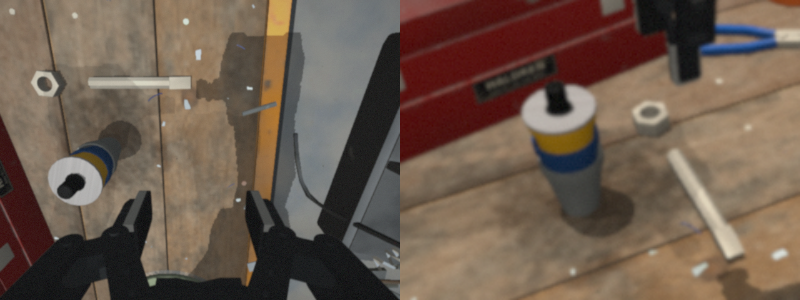

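The picture shows the lid flat on the yellow rim (wrist (75,181), scene (558,108)). Its plate top measures 0.1335 m against 0.135 m expected, the stack is upright, and the chisel and nut haven't moved.

```bash
python3 -c "
from workcell import env, imaging, order
print(order.finish_job())"
```

```text
the job is handed in; nothing more can be done
None
```

The cups are nested blue in grey and yellow in blue, with the lid flat on the yellow rim, and the job was handed in at about 20 s; the last pictures looked right, but the hand-in returned no verdict.

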